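# Close up the bench cabinet: drawer home, door onto its catch

## Robot

A 6-joint arm with a two-finger parallel gripper is mounted at the origin on a cart in front of the work surface, level with it; the furniture and walls round the work are solid. World frame = base frame: x ahead of the robot, y to its left, z up, the work surface at z = 0. Lengths are in m, angles in rad, forces in N, time in s.
With the tool pointing down it reaches from about 0.4 to 0.825 m from the base axis. Payload 7 kg.
Tool frame: the origin (TCP) lies at the very end of the fingers, on their centre line; the grasp point (between the pads) lies 19 mm behind it; z points along the fingers, y is the line along which they close (so a half turn about z gives the same grasp; the last joint's range is limited). The gripper opens to 85 mm and grips with 20 to 120 N. Pads are 22 mm wide; open, the fingers measure 114 mm over their backs; the gripper's body (76 mm by 85 mm) begins 54 mm behind the grasp point. The pads swing forward as they close: fully open they stand 13 mm farther back than shut.
Start: joints at [-0.859, 0.359, 0.012, 0, -1.224, -0.288], TCP at [0.278, -0.615, 0.231] pointing down, gripper open.
Joint ranges: [-3.07, 3.07], [-1.43, 2.12], [-1.02, 1.25], [-3.03, 1.67], [-3.05, -0], [-3.03, 3.03]. Speed limits (rad/s): [2.39, 2.39, 3.01, 3.14, 3.14, 3.14].

## Interface

Orientations are given as a unit quaternion [x, y, z, w].
In Python, from workcell import env gives the robot as it stands.
- The arm moves only by the tool servo_tool, never from a script. Its arguments are lists of equal length, an entry for each row: "hand": the opening, from 0 (shut) to 1 (fully open); "linear": the shift along the world's x, y, z normalised to -1 to 1, where 1 is 30 mm, a list of three; "roll": the turn about the world's z normalised to -1 to 1, where 1 is 2 rad. A call has 1 to 10 rows; each row shifts and turns the commanded pose from where the row before left it; what a row does not reach is not made up. A row lasts 1/12 s, in which the tool goes at most 41.7 mm and 7.16 degrees, less where a joint would pass 70% of its speed; a pose out of reach is approached as far as the arm can. A call with a number of a shift or a turn outside -1 to 1 is refused whole. A call with a gripper value outside its range is refused whole. The fingers move at their own pace and stop on an object; the grip force is fixed at half the most. Time passes only in rows, so rows that do not move let the fingers close. It gives the time, the measured TCP pose, the force, the opening and the grip force at its end, in the units of the state.
- env.get_obs(): the state, without advancing time (a new reading comes with each control period).
- env.read_camera(name): name is "scene" or "top"; returns the picture (420x560x3 uint8, blue, green, red); there is no depth.
- env.calibration(name): a dict with "fx", "fy", "cx", "cy" (pixels), "dist" ([k1, k2, p1, p2, k3] as OpenCV has them; the pictures are not rectified), "rvec" (rotation vector, rad) and "tvec" (3), from world to camera coordinates, as OpenCV has them. Camera axes: x right, y down, z forward; pixel columns grow to the right and rows downward; lengths in m; the calibration is good to about 2 mm. A picture is of the moment at which its call begins. calibration takes no time and is no camera call.
- env.finish_job(): hands the job in; it is judged then, once.
The state is a dict: "clock": time; "joint_positions": joint angles; "joint_velocities": joint speeds; "joint_efforts": joint torques, N m; "tcp_pos": TCP position; "ee_rot": TCP orientation; "contact_force": force on the tool from outside, world axes, zero at the start; "moment": the same for the moment, N m; "grip_width": finger opening in m; "grip_force": force on a finger pad.
Only numpy, scipy, OpenCV 4.12 (cv2) and the standard library are available. Lean on these libraries where they do the work, as an engineer would, in place of code of your own. Each camera call takes 0.05 s, during which the arm holds its last target. There are 200 camera calls.

## Task

Close up the small grey steel cabinet on the worktop: push its drawer fully home, past the ridge on its runner, then push the door shut until its roller catch has snapped in and holds it flush. Do both gently, without slamming the door or ramming the cabinet, and leave the other things on the bench where they are.

Things in the scene. Friction and masses are not known exactly. Their poses are not given: they have to be found in the camera images.
- cabinet: low grey steel cabinet, 150 deep (x) x 180 wide (y) x 120 mm high, fixed to the worktop. Origin: centre of its underside, on the worktop; its own -x is the way its open front faces (roughly towards the robot), +y its left side as seen by the robot. Front edges of its sides and top at x = -75 mm. Door hinge line (upright): x = -83, y = +90 mm
- drawer (a joint): how far the only drawer stands out, m: 0 home (hard stop), at most 0.10. It slides along the cabinet's x and shuts towards +x. Friction about 1 N; from 13 mm before home a ridge on its side meets a sprung roller and about 8 N are needed to pass the crest, 6 mm before home; then the roller draws it home and holds it. Short of the crest it is pushed out again
- drawer_rim (a point): middle of the drawer front's outer face, 89 mm above the worktop, 2 mm under its upper edge. The flat front is 164 mm wide and reaches from 13 to 91 mm above the worktop; the drawer behind is open above. When home the front stands 4 mm proud of the cabinet's front edges, at x = -79 mm of the cabinet. Axes as the cabinet's
- door (a joint): door's opening, rad: 0 shut (hard stop), at most 2.5; free edge swings out and to the left. Light hinge, stays where left. From 0.085 down its strike rides on a sprung roller: about 8 N at point door_push, more nearer the hinge, pass the crest at 0.04; then the roller pulls it shut and holds it, short of that it pushes it out. The drawer blocks the door unless home
- door_push (a point): point on the door's outer face, 150 mm from the hinge line (30 mm from the free edge), 88 mm above the worktop: push here. Plain panel 180 mm wide, 16 mm thick, from 8 to 116 mm above the worktop; a pull lip 7 mm proud at the free edge lies below 55 mm. Its axes turn with the door: +x points into the outer face, -y from hinge to free edge
- door_hinge (a point): point on the door's outer face at the hinge, 88 mm above the worktop, 16 mm along the door's own -x from the hinge line. Axes as point door_push
- mug: white spotted mug, 82 x 114 x 91 mm, standing at the front right; not to be disturbed. Origin: centre of its underside
- measure: yellow and black tape measure, 40 x 81 x 67 mm, standing on the left; not to be disturbed. Origin: centre of its underside
- flashlight: black torch, 39 x 133 x 41 mm, lying on the left; not to be disturbed. Origin: centre of its underside

How it is judged:
On the way:
1. the drawer is home (within 4 mm) while the door is still open (more than 0.3 rad) (value of joint drawer below 0.004 m and value of joint door above 0.3 rad), for 0.2 s.
At the end, for the whole second after the job is handed in: the drawer is home within 4 mm and the door is shut on its catch, within 0.02 rad (3 mm at the edge) (value of joint drawer below 0.004 m and value of joint door below 0.02 rad); the robot touches nothing.
It fails at once if the door is slammed: it swings shut faster than 2.5 rad/s while still more than 0.15 rad open (value of joint door above 0.15 rad and velocity of joint door below -2.5 rad/s).
It fails at once if the cabinet, its drawer or its door is struck or pressed with more than 90 N (contact force between any of the arm, the fingers and cabinet above 90 N).
It fails at once if the mug, tape measure or torch is moved more than 30 mm (distance of any of mug, measure, flashlight from where it was at the start of the episode above 0.03 m).
It also fails if it takes over 54 s, if anything falls off the work surface, if the arm or the gripper's body presses on something with over 40 N, if the wrist force passes 120 N, or if a joint passes its speed limit or range.

## Working session

There is one attempt and no reset: what is moved stays moved. The work goes in short steps, Python scripts to look and compute and a tool call to move; the robot and the scene stay as the last step left them, time stands still between calls to the robot, and variables do not carry over. Pictures are saved under pics/ and viewed, at most 10 in all, crops included, and the job is handed in when it is done.

Besides the shell and the picture viewer there is one more tool, called after "Call:" as name(argument=value, ...) on one line, values as JSON. servo_tool: Moves the arm, as the interface text tells. Scaled input: -1 to 1 covers 30 mm each way for a shift and 2 rad each way for a turn. Its arguments: {"type":"object","properties":{"hand":{"type":"array","items":{"type":"number"}},"linear":{"type":"array","items":{"type":"array","items":{"type":"number"}}},"roll":{"type":"array","items":{"type":"number"}}},"required":["hand","linear","roll"]}

```bash
mkdir -p pics; cat > h.py <<'E'
import numpy as np, cv2
from workcell import env
def cal(n):
    c=env.calibration(n); K=np.array([[c['fx'],0,c['cx']],[0,c['fy'],c['cy']],[0,0,1.]])
    return K,np.array(c['dist'],float),cv2.Rodrigues(np.array(c['rvec'],float))[0],np.array(c['tvec'],float).ravel()
def ray(n,uv):
    K,d,R,t=cal(n); p=cv2.undistortPoints(np.array(uv,float).reshape(-1,1,2),K,d).reshape(-1,2)
    return -R.T@t,np.c_[p,np.ones(len(p))]@R
def onz(n,uv,z):
    o,d=ray(n,uv); return o+d*((z-o[2])/d[:,2])[:,None]
def proj(n,P):
    K,d,R,t=cal(n); return cv2.projectPoints(np.array(P,float).reshape(-1,1,3),cv2.Rodrigues(R)[0],t,K,d)[0].reshape(-1,2)
E
python3 - <<'E'
from h import *
for n in("scene","top"):
    cv2.imwrite(f"pics/{n}0.png",env.read_camera(n)); print(n,ray(n,[[280,210]]))
print(env.get_obs())
E
```

```text
scene (array([-0.03428672,  0.85365042,  0.78375011]), array([[ 0.47922796, -0.67875983, -0.55663179]]))
top (array([0.18630471, 0.15847317, 1.27289878]), array([[ 0.27533656, -0.12602459, -0.95332932]]))
{'clock': 0.1, 'joint_positions': array([-8.58951594e-01,  3.59320031e-01,  1.11354692e-02, -2.87223190e-04,
       -1.22408609e+00, -2.88114083e-01]), 'joint_velocities': array([-1.49962936e-03, -3.51286424e-04,  2.48217857e-03,  1.52703974e-03,
       -6.12617743e-05,  9.18559336e-04]), 'joint_efforts': array([-2.62619804e-03, -5.84765482e+01,  2.94108760e+01,  6.95461661e+00,
       -3.20244624e-03,  2.06379724e-05]), 'tcp_pos': array([ 0.27733569, -0.61492142,  0.23045159]), 'ee_rot': array([-2.10236016e-01,  9.77650375e-01,  7.11662766e-04, -2.34899894e-04]), 'contact_force': array([-0.03759209, -0.12971697, -0.4450088 ]), 'moment': array([ 0.01171747, -0.09816931, -0.02106842]), 'grip_force': 0.0, 'grip_width': 0.08547745006038114}
```

View pics/scene0.png

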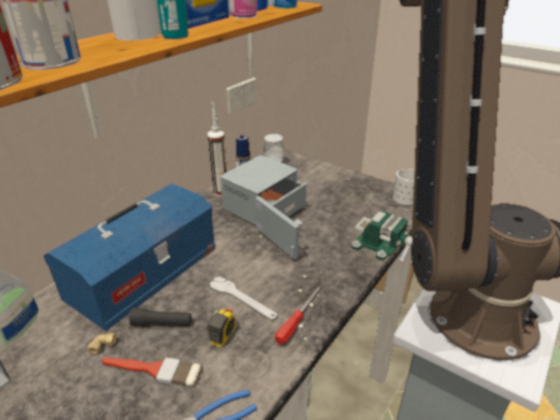

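View pics/top0.png

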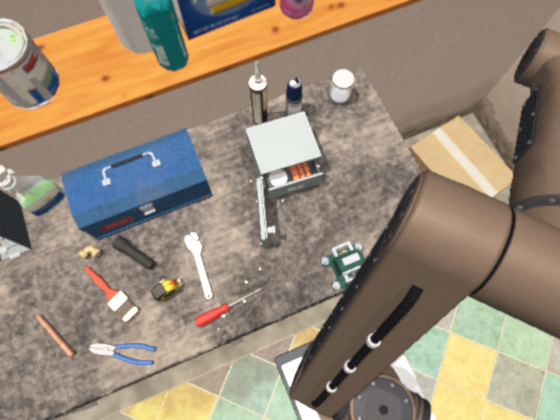

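The scene view shows the cabinet at about (262,190), with the door standing open towards (280,225). In the top view the cabinet's top is around (285,143), the drawer front is near (297,187), and the door runs from (262,180) to (266,243). The vise, at (345,262) in the top view, is the nearest obstacle on the right. I'll enlarge both views.

```bash
python3 - <<'E'
from h import *
a=cv2.imread("pics/top0.png")[105:255,235:335]; b=cv2.imread("pics/scene0.png")[150:260,215:315]
a=cv2.resize(a,None,fx=4,fy=4,interpolation=cv2.INTER_CUBIC); b=cv2.resize(b,(400,440),interpolation=cv2.INTER_CUBIC)
b=cv2.copyMakeBorder(b,0,160,0,0,0); cv2.imwrite("pics/crop.png",np.hstack([a,b]))
E
```

```text
(no output)
```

View pics/crop.png

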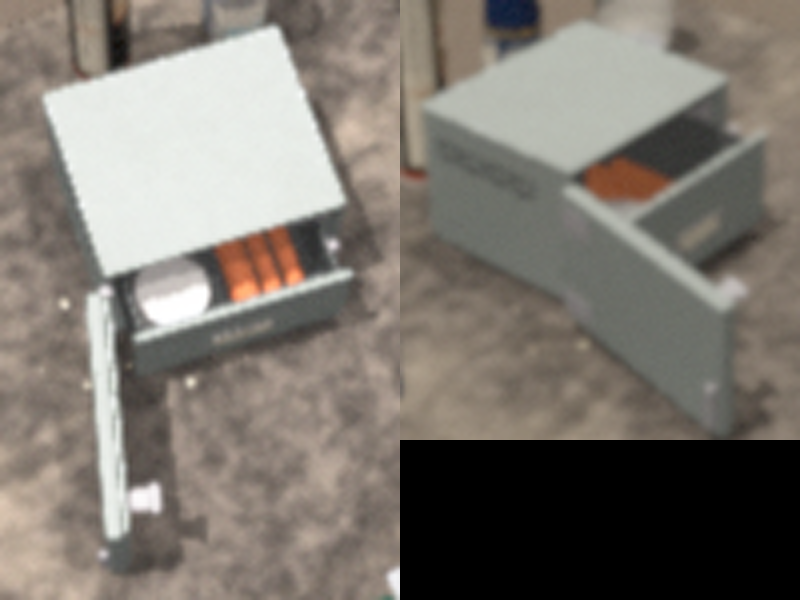

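```bash
cat >> h.py <<'E'
def crop(p): return np.array(p,float)/4+[235,105]
E
python3 - <<'E'
from h import *
T=onz("top",crop([[43,97],[277,27],[345,205],[103,277]]),.12)[:,:2]
print(T); print([np.linalg.norm(T[i]-T[(i+1)%4]) for i in range(4)])
bl,br,fr,fl=T
yax=(bl-br)/np.linalg.norm(bl-br)+(fl-fr)/np.linalg.norm(fl-fr); xax=(bl-fl)/np.linalg.norm(bl-fl)+(br-fr)/np.linalg.norm(br-fr)
th=np.arctan2(*(xax[::-1]/np.linalg.norm(xax))); th2=np.arctan2(-yax[0],yax[1]); print(th,th2)
th=(th+th2)/2; c=T.mean(0); print("c",c,th)
R=np.array([[np.cos(th),-np.sin(th)],[np.sin(th),np.cos(th)]])
D=onz("top",crop([[135,335],[352,275]]),.091)[:,:2]; print("drawer",D,(D-c)@R)
O=onz("top",crop([[88,300],[105,540],[103,290],[128,535]]),.116)[:,:2]; print("door",O,(O-c)@R)
H=c+R@[-.083,.09]; print("hinge",H)
b=onz("scene",np.array([[585,22],[727,75],[570,170],[428,108]])/4*[1,1]+[115+0,150],.12); 
b=onz("scene",np.c_[(np.array([585,727,570,428])-400)/4+215,np.array([22,75,170,108])/4+150],.12);print("scene",b[:,:2])
# mug, etc: rough
print("torch,measure",onz("top",[[133,252],[167,288]],.03)[:,:2],"vise",onz("top",[[325,262],[337,247],[355,245]],.06)[:,:2],"mug",onz("scene",[[405,200]],.0)[:,:2])
E
```

```text
[[ 0.78360752  0.00142318]
 [ 0.76977472 -0.17772195]
 [ 0.62080108 -0.16398323]
 [ 0.63671222  0.0146084 ]]
[np.float64(0.17967839040848005), np.float64(0.1496058053700656), np.float64(0.17929900005885685), np.float64(0.1474858565665575)]
-0.09074091817879294 -0.0829601775555418
c [ 0.70272389 -0.0814184 ] -0.08685054786716737
drawer [[ 0.59820776  0.00687772]
 [ 0.58001998 -0.15381275]] [[-0.11178112  0.07889744]
 [-0.11596183 -0.08276499]]
door [[0.62633242 0.03032234]
 [0.46252031 0.08460629]
 [0.6292015  0.01782355]
 [0.45972637 0.06913132]] [[-0.08579609  0.10469327]
 [-0.25369943  0.14456333]
 [-0.08185366  0.09249046]
 [-0.25514052  0.12890434]]
hinge [0.62784345 0.01544191]
scene [[ 7.68367852e-01 -1.78692360e-01]
 [ 6.26052703e-01 -1.70687192e-01]
 [ 6.39555311e-01  8.55959962e-03]
 [ 7.78800254e-01 -3.02049442e-04]]
torch,measure [[0.59255984 0.42946356]
 [0.45811327 0.37225557]] vise [[ 0.35028903 -0.05720132]
 [ 0.37563183 -0.10567346]
 [ 0.3613843  -0.15422806]] mug [[ 0.34287341 -0.3829231 ]]
```

The cabinet centre is about (0.7025, −0.083) with yaw −0.086. The drawer stands out about 35 mm and the door is open about 1.8 rad. I'll shut the fingers and fly over to a point in front of the drawer, turning them square to its face on the way.

Call:
servo_tool(hand=[0, 0, 0, 0, 0, 0, 0, 0, 0, 0], linear=[[0.443, 0.91, 0], [0.443, 0.91, 0], [0.443, 0.91, 0], [0.443, 0.91, 0], [0.443, 0.91, 0], [0.443, 0.91, 0], [0.443, 0.91, 0], [0.443, 0.91, 0], [0.443, 0.91, 0], [0.443, 0.91, 0]], roll=[-0.0128, -0.0128, -0.0128, -0.0128, -0.0128, -0.0128, -0.0128, -0.0128, -0.0128, -0.0128])

```text
clock: 0.93
tcp_pos: [0.4106, -0.3407, 0.2311]
ee_rot: [-0.083, 0.997, 0.0, -0.0]
contact_force: [1.2, 0.5, 0.7]
grip_width: -0.0001
grip_force: 0.0
```

Call:
servo_tool(hand=[0, 0, 0, 0, 0, 0, 0, 0, 0, 0], linear=[[0.443, 0.91, 0], [0.443, 0.91, 0], [0.443, 0.91, 0], [0.443, 0.91, 0], [0.443, 0.91, 0], [0.443, 0.91, 0], [0.443, 0.91, 0], [0.443, 0.91, 0], [0.443, 0.91, 0], [0.443, 0.91, 0]], roll=[-0.0128, -0.0128, -0.0128, -0.0128, -0.0128, -0.0128, -0.0128, -0.0128, -0.0128, -0.0128])

```text
clock: 1.77
tcp_pos: [0.5435, -0.0678, 0.2311]
ee_rot: [0.045, 0.999, 0.0, -0.0]
contact_force: [0.2, -1.0, 0.2]
grip_width: 0.0001
grip_force: 0.0
```

Call:
servo_tool(hand=[0, 0, 0, 0, 0, 0, 0, 0, 0, 0], linear=[[0, 0, -0.6], [0, 0, -0.6], [0, 0, -0.6], [0, 0, -0.6], [0, 0, -0.6], [0, 0, -0.6], [0, 0, -0.6], [0, 0, -0.6], [0, 0, -0.6], [0, 0, 0]], roll=[0, 0, 0, 0, 0, 0, 0, 0, 0, 0])

```text
clock: 2.6
tcp_pos: [0.5407, -0.0696, 0.0658]
ee_rot: [0.045, 0.999, -0.0, -0.003]
contact_force: [-0.0, 0.5, 0.2]
grip_width: -0.0002
grip_force: 0.0
```

```bash
python3 - <<'E'
from h import *
a=env.read_camera("top")[105:255,235:335]; b=env.read_camera("scene")[150:260,215:315]
a=cv2.resize(a,None,fx=4,fy=4,interpolation=cv2.INTER_CUBIC); b=cv2.resize(b,(400,440),interpolation=cv2.INTER_CUBIC)
b=cv2.copyMakeBorder(b,0,160,0,0,0); cv2.imwrite("pics/crop2.png",np.hstack([a,b]))
E
```

```text
(no output)
```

View pics/crop2.png

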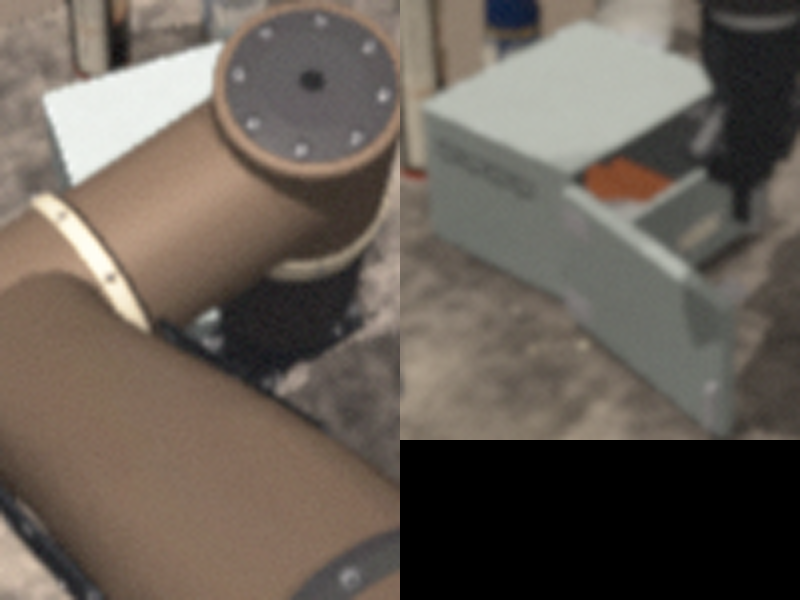

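The fingers (tip at scene crop (742,215)) are in front of the drawer face and clear of the door. I'll push slowly along the cabinet's +x.

Call:
servo_tool(hand=[0, 0, 0, 0, 0, 0, 0, 0, 0, 0], linear=[[0.133, -0.0115, 0], [0.133, -0.0115, 0], [0.133, -0.0115, 0], [0.133, -0.0115, 0], [0.133, -0.0115, 0], [0.133, -0.0115, 0], [0.133, -0.0115, 0], [0.133, -0.0115, 0], [0.1, -0.0086, 0], [0.1, -0.0086, 0]], roll=[0, 0, 0, 0, 0, 0, 0, 0, 0, 0])

```text
clock: 3.53
tcp_pos: [0.5813, -0.0726, 0.0691]
ee_rot: [0.044, 0.999, -0.0, -0.0]
contact_force: [-0.9, 0.5, 0.3]
grip_width: -0.0001
grip_force: 0.6
```

Call:
servo_tool(hand=[0, 0, 0, 0, 0, 0, 0, 0, 0, 0], linear=[[0.1, -0.0086, 0], [0.1, -0.0086, 0], [0.1, -0.0086, 0], [0.1, -0.0086, 0], [0.1, -0.0086, 0], [0.1, -0.0086, 0], [0.067, -0.0057, 0], [0.067, -0.0057, 0], [0, 0, 0], [0, 0, 0]], roll=[0, 0, 0, 0, 0, 0, 0, 0, 0, 0])

```text
clock: 4.37
tcp_pos: [0.6033, -0.0744, 0.0692]
ee_rot: [0.044, 0.999, 0.0, 0.0]
contact_force: [-0.9, -0.0, -0.9]
grip_width: -0.0004
grip_force: 0.4
```

Call:
servo_tool(hand=[0, 0, 0, 0], linear=[[0.05, -0.0043, 0], [0.05, -0.0043, 0], [0.05, -0.0043, 0], [0, 0, 0]], roll=[0, 0, 0, 0])

```text
clock: 4.7
tcp_pos: [0.607, -0.0748, 0.0692]
ee_rot: [0.044, 0.999, -0.0, -0.001]
contact_force: [-5.2, 1.7, 1.1]
grip_width: -0.0003
grip_force: 2.3
```

Call:
servo_tool(hand=[0, 0, 0, 0], linear=[[0.05, -0.0043, 0], [0.05, -0.0043, 0], [0.05, -0.0043, 0], [0, 0, 0]], roll=[0, 0, 0, 0])

```text
clock: 5.03
tcp_pos: [0.6136, -0.0753, 0.0697]
ee_rot: [0.044, 0.999, -0.0, 0.001]
contact_force: [-0.4, -0.4, -0.5]
grip_width: 0.0001
grip_force: 0.0
```

Call:
servo_tool(hand=[0, 0, 0, 0], linear=[[0.05, -0.0043, 0], [0.05, -0.0043, 0], [0.05, -0.0043, 0], [0, 0, 0]], roll=[0, 0, 0, 0])

```text
clock: 5.37
tcp_pos: [0.6158, -0.0756, 0.0692]
ee_rot: [0.044, 0.999, -0.0, -0.001]
contact_force: [-5.0, 1.5, 3.2]
grip_width: 0.0002
grip_force: 2.4
```

Call:
servo_tool(hand=[0, 0, 0], linear=[[0.04, -0.003, 0], [0.03, -0.003, 0], [0, 0, 0]], roll=[0, 0, 0])

```text
clock: 5.62
tcp_pos: [0.6158, -0.0758, 0.0689]
ee_rot: [0.044, 0.999, -0.0, -0.003]
contact_force: [-11.2, 3.2, 8.3]
grip_width: -0.0002
grip_force: 5.8
```

The drawer passed the ridge and is now against its hard stop, with the TCP steady at 0.6158 under 11 N. I'll back off, lift, and check the joints before going round the door.

Call:
servo_tool(hand=[0, 0, 0, 0, 0, 0, 0, 0, 0], linear=[[-0.2, 0.02, 0], [-0.6, 0.05, 0], [-0.8, 0.07, 0], [-0.8, 0.07, 0], [0, 0, 0.7], [0, 0, 0.9], [0, 0, 0.9], [0, 0, 0.9], [0, 0, 0.3]], roll=[0, 0, 0, 0, 0, 0, 0, 0, 0])

```text
clock: 6.37
tcp_pos: [0.5493, -0.0694, 0.1849]
ee_rot: [0.044, 0.999, 0.0, 0.004]
contact_force: [0.3, 0.3, -0.1]
grip_width: 0.0002
grip_force: 0.0
```

```bash
cat >> h.py <<'E'
C=np.array([.7025,-.083]); TH=-.086; RC=np.array([[np.cos(TH),-np.sin(TH)],[np.sin(TH),np.cos(TH)]])
def tcp(th,gap=0,r=.15): 
    u=np.array([-np.sin(th),-np.cos(th)]);n=np.array([-np.cos(th),np.sin(th)])
    return C+RC@(np.array([-.083,.09])+r*u+(.024+gap)*n)
E
python3 - <<'E'
from h import *
o=env.get_obs();print(o['joint_positions'].round(3),o['tcp_pos'])
for t in(1.8,1.5,1.2,.9,.6,.3,.15,.1,.05,0): print(t,tcp(t).round(4))
print(tcp(1.8,.035))
cv2.imwrite("pics/a.png",env.read_camera("scene")[100:300,160:400].repeat(3,0).repeat(3,1))
E
```

```text
[ 0.229  0.192 -0.331  0.002 -1.041 -1.888] [ 0.54927524 -0.06943969  0.18491361]
1.8 [0.4924 0.0831]
1.5 [0.4779 0.0401]
1.2 [ 0.4768 -0.0053]
0.9 [ 0.4892 -0.049 ]
0.6 [ 0.5139 -0.0871]
0.3 [ 0.5488 -0.1161]
0.15 [ 0.5691 -0.1264]
0.1 [ 0.5762 -0.1292]
0.05 [ 0.5834 -0.1316]
0 [ 0.5907 -0.1336]
[0.50321782 0.11639137]
```

View pics/a.png

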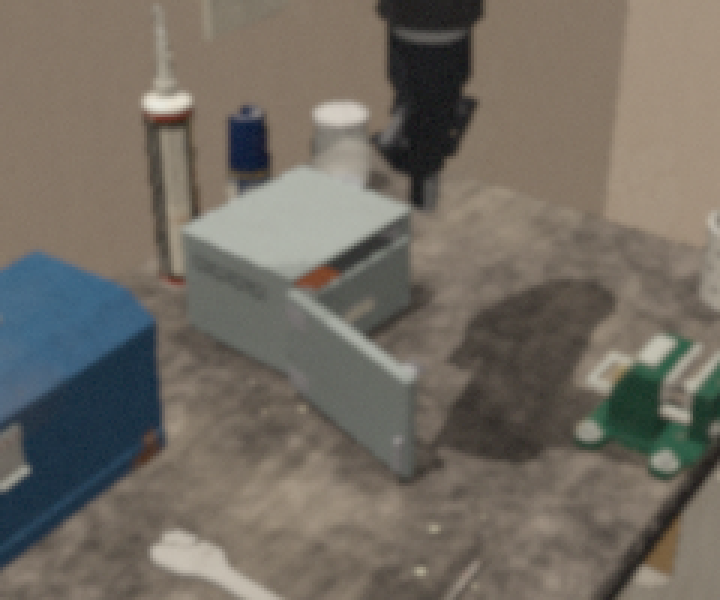

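The drawer front is flush at crop (370,290). The door is unchanged at (350,380), open about 1.8 rad. Next I go over the door to its outer (left) side, turning +1.34 rad so the fingers lie flat against it.

Call:
servo_tool(hand=[0, 0, 0, 0, 0, 0, 0, 0, 0, 0], linear=[[-0.14, 0.65, 0], [-0.14, 0.65, 0], [-0.14, 0.65, 0], [-0.14, 0.65, 0], [-0.14, 0.65, 0], [-0.14, 0.65, 0], [-0.14, 0.65, 0], [-0.14, 0.65, 0], [-0.14, 0.65, 0], [-0.14, 0.65, 0]], roll=[0.045, 0.045, 0.045, 0.045, 0.045, 0.045, 0.045, 0.045, 0.045, 0.045])

```text
clock: 7.25
tcp_pos: [0.5046, 0.1265, 0.1798]
ee_rot: [-0.397, 0.918, 0.0, 0.0]
contact_force: [-0.2, 0.4, 0.5]
grip_width: -0.0001
grip_force: 0.0
```

Call:
servo_tool(hand=[0, 0, 0, 0, 0, 0, 0, 0, 0], linear=[[0, 0, 0], [0, 0, 0], [0, 0, -0.6], [0, 0, -0.6], [0, 0, -0.6], [0, 0, -0.6], [0, 0, -0.6], [0, 0, -0.55], [0, 0, 0]], roll=[0.044, 0.044, 0.044, 0.044, 0.044, 0, 0, 0, 0])

```text
clock: 8.0
tcp_pos: [0.503, 0.1244, 0.0704]
ee_rot: [-0.586, 0.811, 0.0, -0.003]
contact_force: [-0.9, -0.4, 0.2]
grip_width: 0.0004
grip_force: 0.0
```

```bash
python3 - <<'E'
from h import *
o=env.get_obs();print(o['joint_positions'].round(3),o['tcp_pos'],o['ee_rot'],np.array(tcp(1.8,.04)))
cv2.imwrite("pics/b.png",env.read_camera("scene")[100:300,160:400].repeat(3,0).repeat(3,1))
E
```

```text
[ 0.621  0.273 -0.532 -0.001 -0.77  -0.94 ] [0.5029511  0.12443915 0.07038739] [-5.85525024e-01  8.10650313e-01  3.51528720e-04 -2.52850571e-03] [0.50476787 0.12114504]
```

View pics/b.png

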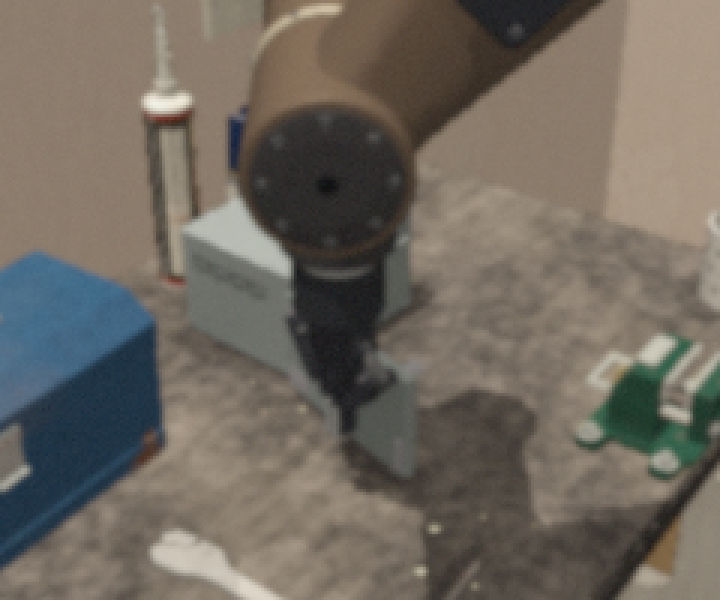

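The fingers (tip at crop (345,430)) stand beside the door's outer face, near the push point. I'll work out the arc increments.

```bash
python3 - <<'E'
from h import *
th=np.r_[np.arange(1.8,.19,-.05)]
P=np.array([tcp(t) for t in th])
print((P[0]-[.503,.1244])/.03/6)
for i,d in enumerate(np.diff(P,axis=0)/.03): print(round(th[i+1],2),d.round(2), end=' | ')
print(P[-1])
E
```

```text
[-0.05906966 -0.22935719]
1.75 [-0.11 -0.23] | 1.7 [-0.1  -0.23] | 1.65 [-0.09 -0.24] | 1.6 [-0.07 -0.24] | 1.55 [-0.06 -0.25] | 1.5 [-0.05 -0.25] | 1.45 [-0.04 -0.25] | 1.4 [-0.02 -0.25] | 1.35 [-0.01 -0.25] | 1.3 [ 0.   -0.25] | 1.25 [ 0.01 -0.25] | 1.2 [ 0.03 -0.25] | 1.15 [ 0.04 -0.25] | 1.1 [ 0.05 -0.25] | 1.05 [ 0.06 -0.25] | 1.0 [ 0.08 -0.24] | 0.95 [ 0.09 -0.24] | 0.9 [ 0.1  -0.23] | 0.85 [ 0.11 -0.23] | 0.8 [ 0.12 -0.22] | 0.75 [ 0.13 -0.22] | 0.7 [ 0.14 -0.21] | 0.65 [ 0.15 -0.2 ] | 0.6 [ 0.16 -0.19] | 0.55 [ 0.17 -0.19] | 0.5 [ 0.18 -0.18] | 0.45 [ 0.19 -0.17] | 0.4 [ 0.2  -0.16] | 0.35 [ 0.21 -0.15] | 0.3 [ 0.21 -0.14] | 0.25 [ 0.22 -0.13] | 0.2 [ 0.23 -0.11] | [ 0.56219454 -0.12333961]
```

Call:
servo_tool(hand=[0, 0, 0, 0, 0, 0, 0, 0, 0, 0], linear=[[-0.06, -0.23, 0], [-0.06, -0.23, 0], [-0.06, -0.23, 0], [-0.06, -0.23, 0], [-0.06, -0.23, 0], [-0.06, -0.23, 0], [-0.11, -0.23, 0], [-0.1, -0.23, 0], [-0.09, -0.24, 0], [-0.07, -0.24, 0]], roll=[0, 0, 0, 0, 0, 0, 0.025, 0.025, 0.025, 0.025])

```text
clock: 8.88
tcp_pos: [0.4831, 0.0553, 0.0743]
ee_rot: [-0.665, 0.747, -0.0, 0.001]
contact_force: [0.5, 0.2, 1.8]
grip_width: -0.0002
grip_force: 0.0
```

Call:
servo_tool(hand=[0, 0, 0, 0, 0, 0, 0, 0, 0, 0], linear=[[-0.06, -0.25, 0], [-0.05, -0.25, 0], [-0.04, -0.25, 0], [-0.02, -0.25, 0], [-0.01, -0.25, 0], [0, -0.25, 0], [0.01, -0.25, 0], [0.03, -0.25, 0], [0.04, -0.25, 0], [0.05, -0.25, 0]], roll=[0.025, 0.025, 0.025, 0.025, 0.025, 0.025, 0.025, 0.025, 0.025, 0.025])

```text
clock: 9.72
tcp_pos: [0.4815, -0.0199, 0.0743]
ee_rot: [0.829, -0.559, 0.0, -0.0]
contact_force: [-1.0, 0.2, 1.5]
grip_width: 0.0003
grip_force: 0.0
```

Call:
servo_tool(hand=[0, 0, 0, 0, 0, 0, 0, 0, 0, 0], linear=[[0.06, -0.25, 0], [0.08, -0.24, 0], [0.09, -0.24, 0], [0.1, -0.23, 0], [0.11, -0.23, 0], [0.12, -0.22, 0], [0.13, -0.22, 0], [0.14, -0.21, 0], [0.15, -0.2, 0], [0.16, -0.19, 0]], roll=[0.025, 0.025, 0.025, 0.025, 0.025, 0.025, 0.025, 0.025, 0.025, 0.025])

```text
clock: 10.55
tcp_pos: [0.5158, -0.0868, 0.0743]
ee_rot: [0.941, -0.337, 0.0, -0.0]
contact_force: [-0.8, 1.4, 2.5]
grip_width: 0.0
grip_force: 0.0
```

```bash
python3 - <<'E'
from h import *
o=env.get_obs();print(o['joint_positions'].round(3),o['tcp_pos'],o['contact_force'],tcp(.6))
cv2.imwrite("pics/c.png",env.read_camera("scene")[100:300,160:400].repeat(3,0).repeat(3,1))
E
```

```text
[ 0.209  0.272 -0.523  0.    -0.776  0.674] [ 0.51583693 -0.08678791  0.07425795] [-0.76025847  1.35779267  2.46930368] [ 0.51394928 -0.08706858]
```

View pics/c.png

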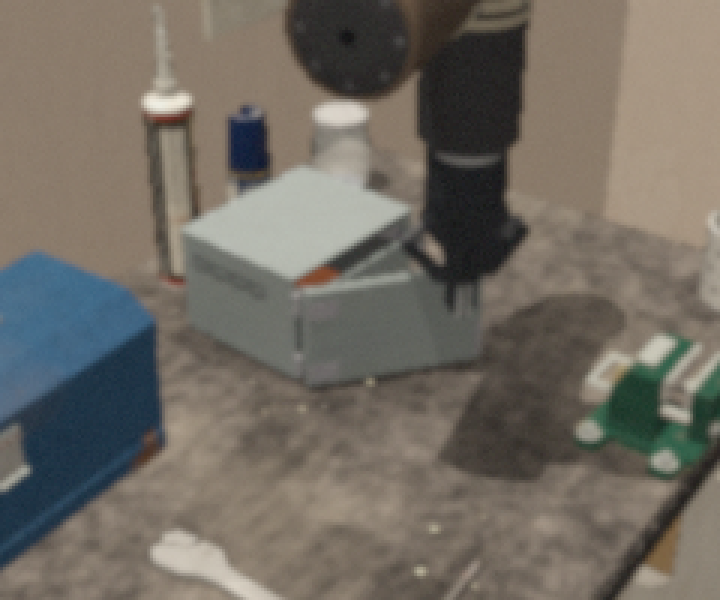

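The door is following the fingers and is now about 0.6 rad open, with the fingers at crop (462,300) near its free edge. I'll continue to about 0.2 rad, then slow down for the catch.

Call:
servo_tool(hand=[0, 0, 0, 0, 0, 0, 0, 0, 0], linear=[[0.17, -0.19, 0], [0.18, -0.18, 0], [0.19, -0.17, 0], [0.2, -0.16, 0], [0.21, -0.15, 0], [0.21, -0.14, 0], [0.22, -0.13, 0], [0.23, -0.11, 0], [0, 0, 0]], roll=[0.025, 0.025, 0.025, 0.025, 0.025, 0.025, 0.025, 0.025, 0])

```text
clock: 11.35
tcp_pos: [0.5648, -0.1235, 0.074]
ee_rot: [0.99, -0.144, 0.0, 0.0]
contact_force: [0.6, -0.3, 0.5]
grip_width: -0.0
grip_force: 0.0
```

Call:
servo_tool(hand=[0, 0, 0, 0, 0, 0, 0], linear=[[0.094, -0.042, 0], [0.094, -0.042, 0], [0.094, -0.04, 0], [0.094, -0.035, 0], [0.095, -0.035, 0], [0, 0, 0], [0, 0, 0]], roll=[0.01, 0.01, 0.01, 0.01, 0.01, 0, 0])

```text
clock: 11.93
tcp_pos: [0.5766, -0.1288, 0.0731]
ee_rot: [0.995, -0.095, -0.001, 0.0]
contact_force: [-4.3, -0.5, -0.9]
grip_width: -0.0
grip_force: 0.0
```

On the roller now, at about 4 N. I'll push on in small steps over the crest.

Call:
servo_tool(hand=[0, 0, 0, 0, 0], linear=[[0.07, -0.02, 0], [0.07, -0.02, 0], [0.07, -0.02, 0], [0, 0, 0], [0, 0, 0]], roll=[0.01, 0.01, 0.01, 0, 0])

```text
clock: 12.35
tcp_pos: [0.5855, -0.1304, 0.0742]
ee_rot: [0.998, -0.065, 0.001, -0.0]
contact_force: [0.1, 0.4, -0.4]
grip_width: -0.0001
grip_force: 0.0
```

Call:
servo_tool(hand=[0, 0, 0, 0, 0], linear=[[0.07, -0.02, 0], [0.07, -0.02, 0], [0.07, -0.02, 0], [0, 0, 0], [0, 0, 0]], roll=[0.01, 0.01, 0.0, 0, 0])

```text
clock: 12.77
tcp_pos: [0.5888, -0.1324, 0.0729]
ee_rot: [0.999, -0.045, -0.002, -0.0]
contact_force: [-6.7, 0.6, -1.0]
grip_width: -0.0004
grip_force: 0.0
```

Call:
servo_tool(hand=[0, 0, 0, 0], linear=[[0.06, -0.006, 0], [0.06, -0.006, 0], [0, 0, 0], [0, 0, 0]], roll=[0, 0, 0, 0])

```text
clock: 13.1
tcp_pos: [0.5885, -0.1329, 0.0717]
ee_rot: [0.999, -0.046, -0.006, -0.0]
contact_force: [-15.1, 2.9, 0.9]
grip_width: 0.0002
grip_force: 0.0
```

Call:
servo_tool(hand=[0, 0, 0, 0, 0, 0, 0, 0, 0, 0], linear=[[-0.2, 0.02, 0], [-0.6, 0.05, 0], [-0.8, 0.07, 0], [-0.6, 0.05, 0.2], [0, 0, 0.9], [0, 0, 1], [0, 0, 1], [0, -0.9, 0.9], [0, -1, 0], [0, -1, 0]], roll=[0, 0, 0, 0, 0, 0, 0, 0, 0, 0])

```text
clock: 13.93
tcp_pos: [0.5306, -0.2148, 0.1971]
ee_rot: [0.999, -0.044, 0.004, 0.0]
contact_force: [0.0, 1.0, -0.8]
grip_width: -0.0003
grip_force: 0.0
```

Call:
servo_tool(hand=[0, 0, 0, 0, 0, 0], linear=[[0, -1, 0], [0, -1, 0], [0, -1, 0], [0, -1, 0], [0, 0, 0], [0, 0, 0]], roll=[0, 0, 0, 0, 0, 0])

```text
clock: 14.43
tcp_pos: [0.5285, -0.3356, 0.1936]
ee_rot: [0.999, -0.046, 0.0, 0.0]
contact_force: [-0.4, 1.2, -0.2]
grip_width: -0.0
grip_force: 0.0
```

```bash
python3 - <<'E'
from h import *
a=env.read_camera("scene")[100:300,160:400]; b=env.read_camera("top")[100:250,220:340]
a=cv2.resize(a,(480,400),interpolation=cv2.INTER_CUBIC); b=cv2.resize(b,(320,400),interpolation=cv2.INTER_CUBIC)
cv2.imwrite("pics/d.png",np.hstack([a,b]))
E
```

```text
(no output)
```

View pics/d.png

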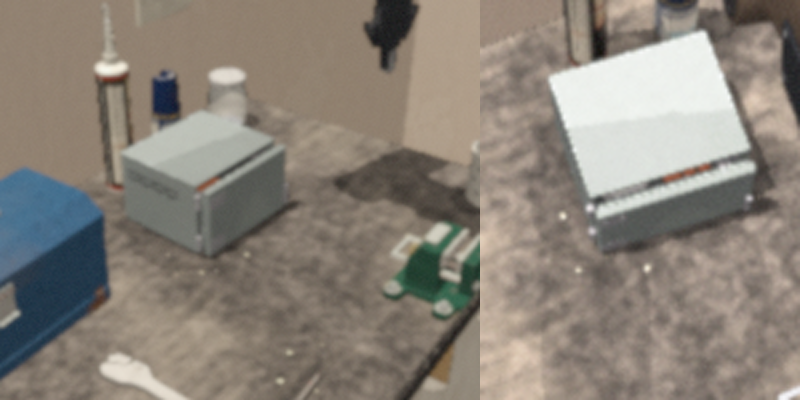

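The door's top edge runs parallel to the cabinet front, from (598,207) to (752,168) in the top view, and it stayed shut after the arm withdrew. The arm is clear of everything, so I'll hand the job in.

```bash
python3 -c "
from workcell import env
print(env.finish_job())"
```

```text
the job is handed in; nothing more can be done
None
```

The drawer was pushed home past its ridge, then the door was shut and stayed closed on its catch after the arm withdrew; the highest contact force I read was about 15 N, and the job was handed in at about 14.5 s (no verdict came back).

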